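White-calibrate the hand-held colour meter

TASK

White-calibrate the colour meter: first lift the white cap off the white reference block and set it down on the bare counter, then take the meter out of its stand and hold it upright with its nose on the block's white tile, inside the raised ring, pressing gently so that the springy nose collar goes about half-way in and never hits its stop hard. Finish still gripping the meter and pressing it there, as if waiting for the reading; leave the black-capped block closed and the other things on the counter where they are.

Things in the scene. Friction and masses are not known exactly. Their poses are not given: they have to be found in the camera images.
- white_cap_centre (a point): Centre (half-way up) of the loose white dust cap, 34 mm high, 40 g: a round cover 55 mm across, 14 mm high, open below (skirt 6 mm down over the block's ring, 2 mm loose), with a ribbed knob on top, 23 mm across, 20 mm high, from 3 mm below to 17 mm above this point. It lifts straight up. Height of this point: 17 mm on the counter, 35 mm on the block. z up its axis.
- white_tile (a point): Centre of the white tile's top face, the spot to be touched: 36 mm across, 20 mm above the counter, in the top of the white reference block and hidden under the white cap at the start. Round it stands a raised ring, 36 mm inside, 44 mm outside, 4 mm higher than the tile. z points up.
- white_cap: The white dust cap itself; origin at the centre of its lower rim, z along its axis.
- white_ref: The white reference block: loose dark metal disc 64 mm across, 18 mm high (24 mm with the ring), 0.6 kg; origin at the centre of its underside, z up.
- meter_grip (a point): Point on the colour meter's axis in the middle of its black ribbed grip; hold it here. The meter is an upright round white stick, 36 mm across, 118 mm high, about 0.12 kg; this point is 85 mm above the nose face (collar out), 33 mm below the top; the straight 36 mm part runs from 34 to 112 mm above the nose face. z: the axis, from nose to top.
- nose_face (a point): Centre of the flat face of the meter's black nose collar (26 mm across), the lowest point of the meter; it moves with the collar. In the stand at the start it is 10 mm above the counter.
- collar (a joint): How far the sprung nose collar is pushed into the meter, m: 0 fully out, 0.010 at its stop. It starts to move at 2 N, and takes 4 N at half-way (0.005) and 6 N at the stop.
- meter: The colour meter; origin on its axis at the nose face when the collar is out, z towards its top.
- stand: The meter's stand: loose black foot 90 mm across, 10 mm high, 0.7 kg, with a grey tube 51 mm outside, 41 mm inside, its rim 46 mm above the counter. The meter stands in it, nose down on its floor 10 mm up, and comes out straight upward by more than 36 mm. Origin at the centre of the underside, z up.
- black_ref: The black reference block, the same as the white one but under a black cap; to be left closed. Origin at the centre of its underside.
- black_cap: The black cap on the black reference block, same size as the white cap; to be left in place. Origin at the centre of its lower rim.
- mug: White coffee mug with a blue band, 80 mm wide (117 with the handle), 102 mm high, on a brown coaster at the back of the counter; bystander. Origin at the centre of its underside.
- pen_pot: Turquoise pot of pens, 95 mm wide, 163 mm high, at the back left; bystander. Origin near the centre of its underside.
- calculator: Black pocket calculator, 122 x 74 x 12 mm, lying behind the work, just in front of the upright of a bookcase (its front edge 0.66 m ahead of the robot base, 0.05 to 0.10 m to the right, taller than the arm; its shelves run on to the right, 0.33 m up); bystander. Origin at the centre of its underside, x along its length.
- chart: Printed colour chart on a thin board, 148 x 210 x 3 mm, fixed flat at the left front; not used here. Origin at its centre, y along its length.

How it is judged:
By the outcome, as a careful person would: the job done as asked, in the order asked, and still so for the second after the job is handed in, while the arm keeps its last pose, push and grip.
It also fails if it takes over 69 s, if anything falls off the work surface, if the arm or the gripper's body presses on something with over 40 N, if the wrist force passes 120 N, or if a joint passes its speed limit or range.

ROBOT

A 6-joint arm with a two-finger parallel gripper is mounted at the origin on a cart in front of the work surface, level with it; the furniture and walls round the work are solid. World frame = base frame: x ahead of the robot, y to its left, z up, the work surface at z = 0. Lengths are in m, angles in rad, forces in N, time in s.
With the tool pointing down it reaches from about 0.25 to 0.775 m from the base axis. Payload 4 kg.
Tool frame: the origin (TCP) lies at the very end of the fingers, on their centre line; the grasp point (between the pads) lies 19 mm behind it (robot.hold_point_z is the distance from the TCP to the grasp point, in m); z points along the fingers, y is the line along which they close (so a half turn about z gives the same grasp; the last joint's range is limited). The gripper opens to 94 mm and grips with 3 to 60 N. Pads are 16 mm wide; open, the fingers measure 119 mm over their backs; the gripper's body (75 mm by 177 mm) begins 78 mm behind the grasp point.
Start: joints at [1.161, 0.087, 1.371, -0, 1.684, -0.103], TCP at [0.166, 0.524, 0.206] pointing down, gripper open.
Joint ranges: [-3.1, 3.1], [-0.76, 2.03], [0.27, 2.55], [-1.08, 4.22], [0.17, 2.65], [-2.57, 2.57]. Speed limits (rad/s): [2.79, 2.79, 3.14, 3.14, 3.14, 3.14].

INTERFACE

Orientations are given as [roll, pitch, yaw] about the fixed x, y, z axes, in that order (R = Rz(yaw) Ry(pitch) Rx(roll)).
In Python, from bench import robot gives the robot as it stands.
- The arm moves only by the tool carry_out, never from a script. Its argument "steps" is a list of rows, each a list of 3 entries, a list of its own where there are three numbers: the shift along the tool's x, y, z in m, then the turn about the tool's z in units of 10 degrees (1.0 is 10 degrees), then the closure, from -1 (fully open) to 1 (shut). In form: [[[tx, ty, tz], roll, jaw], ...]. A call has 1 to 10 rows; each row is the pose to reach, as a shift and turn from the pose commanded when the call began, along the tool's axes at that moment; what a row does not reach only later rows make up. A row lasts 1/8 s, in which the tool goes at most 62.5 mm and 10.7 degrees, less where a joint would pass 70% of its speed; a pose out of reach is approached as far as the arm can. A call with a gripper value outside its range is refused whole. The fingers move at their own pace and stop on an object; the grip force is fixed at half the most. Time passes only in rows, so rows that repeat a pose let the fingers close. It gives the time, the measured TCP pose, the force, the opening and the grip force at its end, in the units of the state.
- robot.get_obs(): the state, without advancing time (a new reading comes with each control period).
- robot.snapshot(name): name is "scene" or "side" or "wrist"; returns a dict with "image" (400x640x3 uint8, red, green, blue), "z_map" (400x640 float32, m along the optical axis (not along the pixel's ray), 0 where there is no reading), "mtx" (3x3 intrinsics, pixels), "D" ([k1, k2, p1, p2, k3] as OpenCV has them; the pictures are not rectified), "R" (3x3) and "t" (3): a world point X has camera coordinates R X + t. Camera axes: x right, y down, z forward; pixel columns grow to the right and rows downward; lengths in m; the calibration is good to about 2 mm. A picture is of the moment at which its call begins.
- robot.close_job(): hands the job in; it is judged then, once.
The state is a dict: "time": time; "joint_positions": joint angles; "qvel": joint speeds; "joint_torque": joint torques, N m; "tool_pos": TCP position; "ee_rot": TCP orientation; "wrist_force": force on the tool from outside, world axes, zero at the start; "wrist_torque": the same for the moment, N m; "width": finger opening in m; "finger_force": force on a finger pad.
Only numpy, scipy, OpenCV 4.12 (cv2) and the standard library are available. Lean on these libraries where they do the work, as an engineer would, in place of code of your own. Each camera call takes 0.05 s, during which the arm holds its last target. There are 200 camera calls.

## Working session

There is one attempt and no reset: what is moved stays moved. The work goes in short steps, Python scripts to look and compute and a tool call to move; the robot and the scene stay as the last step left them, time stands still between calls to the robot, and variables do not carry over. Pictures are saved under pics/ and viewed, at most 10 in all, crops included, and the job is handed in when it is done.

Besides the shell and the picture viewer there is one more tool, called after "Request:" by a JSON object that holds its "api" and its "payload". carry_out: Moves the arm, as the interface text tells. Its arguments: {"type":"object","properties":{"steps":{"type":"array","items":{"type":"array"}}},"required":["steps"]}

```bash
mkdir -p pics
cat > h.py <<'E'
import numpy as np, cv2
from bench import robot
def snap(n,f=None):
    s=robot.snapshot(n)
    if f: cv2.imwrite('pics/'+f,s['image'][:,:,::-1])
    return s
def cloud(s):
    h,w=s['z_map'].shape
    u,v=np.meshgrid(np.arange(w),np.arange(h))
    p=cv2.undistortPoints(np.stack([u,v],-1).reshape(-1,1,2).astype(np.float64),np.array(s['mtx']),np.array(s['D'])).reshape(h,w,2)
    z=s['z_map'][...,None]
    c=np.concatenate([p*z,z],-1)
    X=(c-np.array(s['t']))@np.array(s['R'])
    X[s['z_map']<=0]=np.nan
    return X
E
python3 - <<'E'
from h import *
for n in('scene','side'):
    s=snap(n,n+'0.png'); np.savez(n+'0.npz',X=cloud(s),im=s['image'])
o=robot.get_obs(); print(o)
E
```

```text
{'time': 0.1, 'joint_positions': array([ 1.16091364e+00,  8.79197217e-02,  1.37207669e+00, -1.30214525e-06,
        1.68358502e+00, -1.03113064e-01]), 'qvel': array([-0.00193227, -0.00077038, -0.00507894,  0.00012901,  0.0003317 ,
        0.00075063]), 'joint_torque': array([ 2.11907281e-03, -3.41255701e+01, -3.03300691e+01,  7.20044668e-02,
        3.05128272e-02, -8.71077350e-05]), 'tool_pos': array([0.16590887, 0.52387673, 0.20441351]), 'ee_rot': array([-3.13961430e+00, -2.03418711e-04,  2.83482268e+00]), 'wrist_force': array([0.26477248, 0.71968963, 0.05466826]), 'wrist_torque': array([-0.01163543, -0.01424863, -0.0239569 ]), 'finger_force': 0.0, 'width': 0.09408845776510641}
```

View pics/scene0.png

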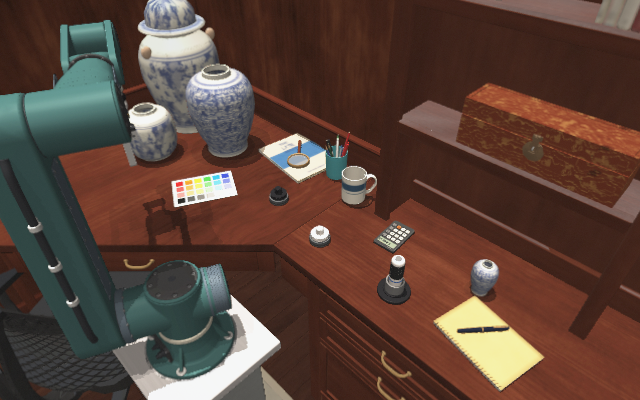

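View pics/side0.png

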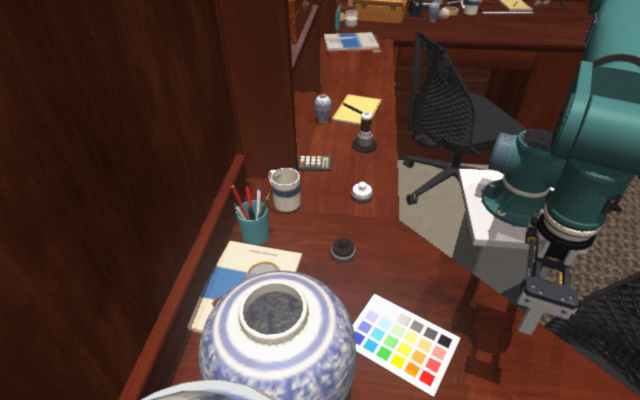

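The scene view shows the white cap at about (319,235), the meter at (397,275), the black cap at (279,195), the mug at (354,185) and the calculator at (394,236). In the side view the white cap is at (362,190), the meter at (365,130) and the black cap at (343,248).

Run:
```python
from h import *
def fit(P):
    A=np.c_[2*P[:,:2],np.ones(len(P))]; s=np.linalg.lstsq(A,(P[:,:2]**2).sum(1),rcond=None)[0]
    return s[:2],np.sqrt(s[2]+s[:2]@s[:2])
W={'scene':{'cap':(300,340,220,252),'meter':(375,415,250,305),'black':(265,292,182,208),'calc':(372,418,218,252),'mug':(338,380,162,208)},
'side':{'cap':(348,376,176,206),'meter':(350,380,108,155),'black':(328,358,235,264),'calc':(298,332,153,172),'mug':(268,302,166,212)}}
for n in W:
    d=np.load(n+'0.npz');X=d['X']
    for k,(a,b,c,e) in W[n].items():
        P=X[c:e,a:b].reshape(-1,3); P=P[np.isfinite(P[:,0])]
        P=P[P[:,2]>.006]
        c0=np.median(P,0); P=P[np.hypot(*(P-c0)[:,:2].T)<.1]
        bins=[(.006,.02),(.02,.04),(.04,.048),(.048,.06),(.06,.1),(.1,.14)]
        print(n,k,'min',P.min(0).round(3),'max',P.max(0).round(3))
        for l,h in bins:
            Q=P[(P[:,2]>l)&(P[:,2]<h)]
            if len(Q)>8 and k!='calc':
                cc,r=fit(Q); print('  ',l,h,len(Q),cc.round(4),r.round(4),'bbox',((Q.min(0)+Q.max(0))/2)[:2].round(3))
```

```text
scene cap min [ 0.428 -0.015  0.006] max [0.487 0.044 0.055]
   0.006 0.02 105 [0.4588 0.0162] 0.0288 bbox [0.456 0.015]
   0.02 0.04 183 [0.4585 0.0155] 0.0216 bbox [0.458 0.016]
   0.04 0.048 17 [0.459  0.0162] 0.0102 bbox [0.457 0.016]
   0.048 0.06 32 [0.4585 0.0153] 0.008 bbox [0.459 0.015]
scene meter min [ 0.415 -0.306  0.006] max [ 0.505 -0.219  0.132]
   0.006 0.02 417 [ 0.461 -0.262] 0.0356 bbox [ 0.46  -0.262]
   0.02 0.04 102 [ 0.4595 -0.2628] 0.0225 bbox [ 0.458 -0.264]
   0.04 0.048 97 [ 0.4613 -0.2622] 0.0219 bbox [ 0.461 -0.262]
   0.048 0.06 38 [ 0.4614 -0.2639] 0.0167 bbox [ 0.459 -0.269]
   0.06 0.1 155 [ 0.4611 -0.2621] 0.0168 bbox [ 0.457 -0.263]
   0.1 0.14 204 [ 0.4588 -0.2634] 0.0132 bbox [ 0.459 -0.262]
scene black min [0.465 0.217 0.006] max [0.527 0.276 0.054]
   0.006 0.02 90 [0.4976 0.2496] 0.0288 bbox [0.496 0.245]
   0.02 0.04 143 [0.4968 0.2489] 0.0213 bbox [0.496 0.249]
   0.04 0.048 16 [0.4969 0.2482] 0.0085 bbox [0.496 0.247]
   0.048 0.06 23 [0.498  0.2485] 0.0082 bbox [0.499 0.248]
scene calc min [ 0.563 -0.177  0.006] max [ 0.69  -0.063  0.016]
s
[... 1221 characters left out ...]
02 141 [0.5014 0.2543] 0.0294 bbox [0.502 0.265]
   0.02 0.04 249 [0.5012 0.2554] 0.0216 bbox [0.501 0.255]
   0.04 0.048 31 [0.5014 0.2547] 0.0106 bbox [0.501 0.255]
   0.048 0.06 43 [0.5011 0.2562] 0.0079 bbox [0.501 0.257]
side calc min [ 0.57  -0.172  0.006] max [ 0.686 -0.069  0.015]
side mug min [0.639 0.03  0.006] max [0.74  0.121 0.111]
   0.006 0.02 104 [0.6839 0.0672] 0.0489 bbox [0.689 0.081]
   0.02 0.04 139 [0.6791 0.0789] 0.0387 bbox [0.678 0.095]
   0.04 0.048 64 [0.6835 0.0687] 0.0483 bbox [0.687 0.079]
   0.048 0.06 127 [0.6868 0.0761] 0.0422 bbox [0.689 0.076]
   0.06 0.1 596 [0.6846 0.0773] 0.0407 bbox [0.689 0.075]
   0.1 0.14 156 [0.679  0.0792] 0.0388 bbox [0.679 0.08 ]
```

Request:
{"api": "carry_out", "payload": {"steps": [[[-0.02,-0.018,0.0],-0.2,-1],[[-0.06,-0.054,0.01],-0.6,-1],[[-0.105,-0.095,0.02],-1.0,-1],[[-0.15,-0.136,0.03],-1.5,-1],[[-0.195,-0.176,0.034],-1.76,-1],[[-0.24,-0.217,0.034],-1.76,-1],[[-0.285,-0.258,0.034],-1.76,-1],[[-0.33,-0.298,0.034],-1.76,-1],[[-0.375,-0.339,0.034],-1.76,-1],[[-0.41,-0.371,0.034],-1.76,-1]]}}

```text
time: 1.35
tool_pos: [0.4454, 0.0446, 0.1711]
ee_rot: [3.141, -0.0, 3.14]
wrist_force: [0.3, 0.3, -0.4]
width: 0.0939
finger_force: 0.0
```

Run:
```python
from h import *
s=snap('wrist','w1.png'); np.savez('w1.npz',X=cloud(s),im=s['image'])
o=robot.get_obs(); print(o['time'],o['tool_pos'],o['ee_rot'],o['joint_positions'],o['wrist_force'])
```

```text
1.4 [0.44763397 0.04020344 0.17073202] [-3.13691260e+00  9.66981306e-04  3.13618037e+00] [-0.03304084 -0.13045041  1.65288802 -0.00465675  1.61805863 -1.59864518] [ 2.25874229 -2.951636    0.99683678]
```

View pics/w1.png

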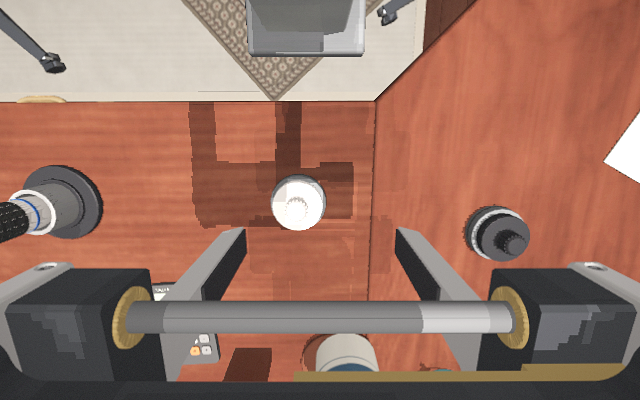

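The wrist view shows the white cap between the fingers at about (298,205), with the stand at left (62,203) and the black cap at right (500,238). Next I fit the cap centre from this view.

```bash
cat >> h.py <<'E'
def fit(P):
    A=np.c_[2*P[:,:2],np.ones(len(P))]; s=np.linalg.lstsq(A,(P[:,:2]**2).sum(1),rcond=None)[0]
    return s[:2].round(4),np.sqrt(s[2]+s[:2]@s[:2]).round(4)
def near(X,c,r,l,h):
    P=X.reshape(-1,3); P=P[np.isfinite(P[:,0])]
    return P[(np.hypot(P[:,0]-c[0],P[:,1]-c[1])<r)&(P[:,2]>l)&(P[:,2]<h)]
E
python3 - <<'E'
from h import *
s=snap('wrist'); X=cloud(s); o=robot.get_obs(); print(o['tool_pos'],o['ee_rot'])
for l,h in((.006,.016),(.02,.034),(.036,.049),(.049,.06)):
    Q=near(X,(.461,.019),.045,l,h); print(l,h,len(Q),fit(Q),(Q.min(0)+Q.max(0))/2,np.ptp(Q,0),np.percentile(Q[:,2],95))
Q=near(X,(.4635,-.259),.055,.004,.015);print('stand',len(Q),fit(Q))
Q=near(X,(.38,.1),.03,-.02,.02);print('counter',np.median(Q,0))
E
```

```text
[0.44608271 0.04316045 0.17064951] [-3.14018915e+00 -1.03072420e-03  3.13566379e+00]
0.006 0.016 115 (array([0.4616, 0.0186]), np.float64(0.0317)) [0.45592603 0.01919822 0.01147409] [0.0526744  0.06134973 0.00902659] 0.015926682187907427
0.02 0.034 1502 (array([0.4613, 0.0186]), np.float64(0.0217)) [0.46152747 0.01829111 0.02708978] [0.05480383 0.05352588 0.01371295] 0.033148983316422936
0.036 0.049 101 (array([0.4616, 0.0185]), np.float64(0.0115)) [0.46113654 0.01831053 0.0426584 ] [0.02326213 0.02388393 0.01266288] 0.048828872632147934
0.049 0.06 346 (array([0.4611, 0.0188]), np.float64(0.0078)) [0.46153309 0.01894501 0.05157307] [0.02374912 0.02269061 0.00513899] 0.05298807598029991
stand 2478 (array([ 0.4632, -0.2595]), np.float64(0.0367))
counter [ 3.79515044e-01  1.00054889e-01 -1.23919481e-04]
```

Request:
{"api": "carry_out", "payload": {"steps": [[[-0.008,-0.012,0.02],0,-1],[[-0.0155,-0.0245,0.05],0,-1],[[-0.0155,-0.0245,0.08],0,-1],[[-0.0155,-0.0245,0.1],0,-1],[[-0.0155,-0.0245,0.1],0,-1],[[-0.0155,-0.0245,0.1],0,-1]]}}

```text
time: 2.2
tool_pos: [0.4607, 0.0229, 0.0723]
ee_rot: [3.141, 0.001, -3.14]
wrist_force: [0.5, 0.1, -0.1]
width: 0.0941
finger_force: 0.0
```

Request:
{"api": "carry_out", "payload": {"steps": [[[-0.0005,-0.004,0.012],0,-1],[[-0.0005,-0.004,0.026],0,-1],[[-0.0005,-0.004,0.036],0,-1],[[-0.0005,-0.004,0.036],0,-1],[[-0.0005,-0.004,0.036],0,-1]]}}

```text
time: 2.82
tool_pos: [0.4611, 0.0183, 0.0355]
ee_rot: [3.142, 0.0, -3.141]
wrist_force: [-0.2, 0.3, -0.6]
width: 0.0946
finger_force: 0.0
```

Aligned on the knob, so I close the fingers.

Request:
{"api": "carry_out", "payload": {"steps": [[[0,0,0],0,1],[[0,0,0],0,1],[[0,0,0],0,1],[[0,0,0],0,1],[[0,0,0],0,1],[[0,0,0],0,1],[[0,0,0],0,1],[[0,0,0],0,1]]}}

```text
time: 3.82
tool_pos: [0.4609, 0.0184, 0.0355]
ee_rot: [3.141, 0.0, -3.141]
wrist_force: [-0.1, -0.2, 0.5]
width: 0.0221
finger_force: 30.0
```

Request:
{"api": "carry_out", "payload": {"steps": [[[0,0,-0.005],0,1],[[0,0,-0.012],0,1],[[0,0,-0.022],0,1],[[0,0,-0.035],0,1],[[0,0,-0.05],0,1],[[0,0.015,-0.055],0,1],[[0,0.04,-0.055],0,1],[[0,0.07,-0.055],0,1],[[0,0.095,-0.055],0,1],[[0,0.107,-0.055],0,1]]}}

```text
time: 5.08
tool_pos: [0.4605, 0.1271, 0.0905]
ee_rot: [3.141, -0.0, -3.139]
wrist_force: [0.6, 0.8, -1.2]
width: 0.0225
finger_force: 30.0
```

Run:
```python
from h import *
s=snap('scene'); cv2.imwrite('pics/s2.png',cv2.resize(s['image'][150:320,220:440,::-1],None,fx=3,fy=3))
X=cloud(s)
Q=near(X,(.459,.015),.04,.006,.05);print(fit(Q),np.percentile(Q[:,2],[50,98]))
```

```text
(array([0.4574, 0.0147]), np.float64(0.0235)) [0.01821963 0.02497964]
```

View pics/s2.png

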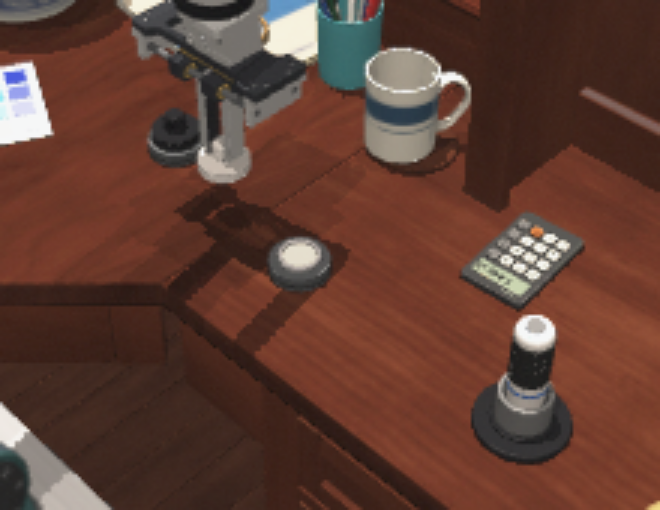

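The cap is in the fingers at crop pixel (224,160), and the white tile is exposed at (299,255). I set the cap down on the bare counter.

Request:
{"api": "carry_out", "payload": {"steps": [[[0,0,0.015],0,1],[[0,0,0.035],0,1],[[0,0,0.052],0,1],[[0,0,0.063],0,1],[[0,0,0.069],0,1],[[0,0,0.072],0,1],[[0,0,0.073],0,1],[[0,0,0.073],0,1]]}}

```text
time: 6.12
tool_pos: [0.4613, 0.1254, 0.0179]
ee_rot: [3.141, 0.001, -3.141]
wrist_force: [0.1, 0.5, -0.7]
width: 0.0221
finger_force: 30.0
```

Request:
{"api": "carry_out", "payload": {"steps": [[[0,0,0.0005],0,1],[[0,0,0.0005],0,-1],[[0,0,0.0005],0,-1],[[0,0,0.0005],0,-1],[[0,0,0.0005],0,-1],[[0,0,0.0005],0,-1],[[0,0,0.0005],0,-1],[[0,0,-0.02],0,-1],[[0,0,-0.06],0,-1],[[0,0,-0.11],0,-1]]}}

```text
time: 7.38
tool_pos: [0.4599, 0.1252, 0.1274]
ee_rot: [-3.141, -0.003, -3.141]
wrist_force: [0.6, -0.7, -0.3]
width: 0.0942
finger_force: 0.0
```

Request:
{"api": "carry_out", "payload": {"steps": [[[0,0,-0.03],0,-1],[[0,-0.02,-0.06],0,-1],[[0,-0.06,-0.06],0,-1],[[0,-0.11,-0.06],0,-1],[[0,-0.16,-0.06],0,-1],[[0,-0.2,-0.06],0,-1],[[0,-0.23,-0.06],0,-1],[[0,-0.245,-0.06],0,-1],[[0,-0.245,-0.06],0,-1],[[0,-0.245,-0.06],0,-1]]}}

```text
time: 8.62
tool_pos: [0.4611, -0.1187, 0.1875]
ee_rot: [3.141, 0.0, -3.14]
wrist_force: [-0.0, -0.2, 0.1]
width: 0.0938
finger_force: 0.0
```

Run:
```python
from h import *
s=snap('wrist','w2.png'); X=cloud(s); o=robot.get_obs(); print(o['tool_pos'],o['ee_rot'])
for l,h in((.004,.016),(.0165,.0215),(.022,.027)):
    Q=near(X,(.461,.019),.045,l,h); print('block',l,h,len(Q),fit(Q),np.ptp(Q,0),np.median(Q[:,2]))
for l,h in((.005,.013),(.02,.044),(.044,.049),(.05,.12),(.12,.14)):
    Q=near(X,(.4635,-.259),.055,l,h); print('meter',l,h,len(Q),fit(Q),np.median(Q[:,2]))
for l,h in((.005,.013),(.03,.04)):
    Q=near(X,(.461,.125),.04,l,h); print('cap',len(Q),fit(Q) if len(Q)>5 else 0)
```

```text
[ 0.46107495 -0.11860528  0.18751116] [ 3.14105137e+00  1.33796707e-04 -3.13978016e+00]
block 0.004 0.016 190 (array([0.4614, 0.0181]), np.float64(0.0313)) [0.05798538 0.06222754 0.01181906] 0.010302203904538398
block 0.0165 0.0215 1783 (array([0.4613, 0.018 ]), np.float64(0.0226)) [0.06258428 0.06313341 0.00498233] 0.01852604048997573
block 0.022 0.027 367 (array([0.4615, 0.0182]), np.float64(0.0198)) [0.04262299 0.04332419 0.00377453] 0.023722793329598948
meter 0.005 0.013 1914 (array([ 0.4637, -0.2606]), np.float64(0.0381)) 0.009913918652078694
meter 0.02 0.044 467 (array([ 0.4619, -0.2568]), np.float64(0.0206)) 0.03351096967759074
meter 0.044 0.049 442 (array([ 0.4637, -0.2607]), np.float64(0.0226)) 0.04580716556068066
meter 0.05 0.12 1315 (array([ 0.4638, -0.2608]), np.float64(0.0179)) 0.09255884766709632
meter 0.12 0.14 1366 (array([ 0.4626, -0.2589]), np.float64(0.0121)) 0.1273054777402967
cap 329 (array([0.4613, 0.122 ]), np.float64(0.0238))
cap 327 (array([0.4618, 0.1234]), np.float64(0.0081))
```

View pics/w2.png

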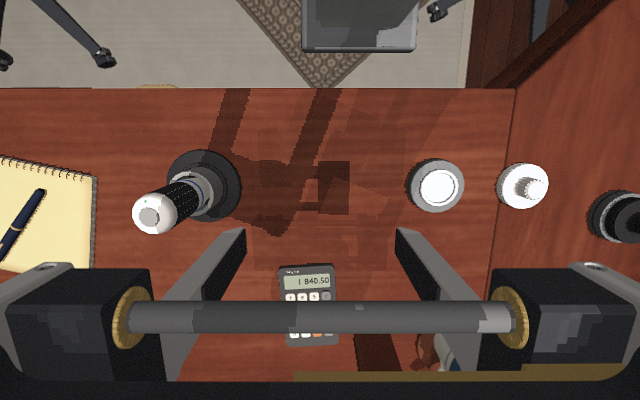

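The wrist view shows the open white tile at (437,186), the cap sitting on the counter at (523,186) and the meter's top at (150,215) in its stand. I move over the meter.

Request:
{"api": "carry_out", "payload": {"steps": [[[0,-0.015,0],0,-1],[[-0.001,-0.05,0],0,-1],[[-0.002,-0.09,0],0,-1],[[-0.0024,-0.125,0],0,-1],[[-0.0024,-0.1413,0],0,-1],[[-0.0024,-0.1413,0.015],0,-1],[[-0.0024,-0.1413,0.03],0,-1],[[-0.0024,-0.1413,0.04],0,-1],[[-0.0024,-0.1413,0.04],0,-1],[[-0.0024,-0.1413,0.04],0,-1]]}}

```text
time: 9.93
tool_pos: [0.4637, -0.2606, 0.1478]
ee_rot: [-3.141, 0.001, -3.14]
wrist_force: [-0.2, 0.7, 1.0]
width: 0.0939
finger_force: 0.0
```

Request:
{"api": "carry_out", "payload": {"steps": [[[0,0,0.015],0,-1],[[0,0,0.04],0,-1],[[0,0,0.06],0,-1],[[0,0,0.0715],0,-1],[[0,0,0.0715],0,-1],[[0,0,0.0715],0,1],[[0,0,0.0715],0,1],[[0,0,0.0715],0,1],[[0,0,0.0715],0,1],[[0,0,0.0715],0,1]]}}

```text
time: 11.18
tool_pos: [0.4635, -0.261, 0.0761]
ee_rot: [-3.142, 0.0, -3.141]
wrist_force: [0.5, -0.0, -0.3]
width: 0.0472
finger_force: 0.0
```

Request:
{"api": "carry_out", "payload": {"steps": [[[0,0,0],0,1],[[0,0,0],0,1],[[0,0,0],0,1],[[0,0,0],0,1]]}}

```text
time: 11.68
tool_pos: [0.4634, -0.2609, 0.0759]
ee_rot: [3.141, -0.0, -3.141]
wrist_force: [0.4, -0.7, 1.0]
width: 0.0355
finger_force: 30.0
```

Request:
{"api": "carry_out", "payload": {"steps": [[[0,0,-0.004],0,1],[[0,0,-0.01],0,1],[[0,0,-0.018],0,1],[[0,0,-0.027],0,1],[[0,0,-0.037],0,1],[[0,0,-0.047],0,1],[[0,0,-0.057],0,1],[[0,0,-0.065],0,1],[[0,0,-0.07],0,1],[[0,0,-0.07],0,1]]}}

```text
time: 12.92
tool_pos: [0.4636, -0.2611, 0.1464]
ee_rot: [-3.141, 0.001, -3.141]
wrist_force: [0.2, -0.5, -1.1]
width: 0.0356
finger_force: 30.0
```

Request:
{"api": "carry_out", "payload": {"steps": [[[0,0.01,0],0,1],[[0.0005,0.035,0],0,1],[[0.001,0.07,0],0,1],[[0.0015,0.11,0],0,1],[[0.002,0.15,0],0,1],[[0.002,0.19,0],0,1],[[0.002,0.23,0],0,1],[[0.002,0.26,0],0,1],[[0.002,0.275,0],0,1],[[0.002,0.279,0],0,1]]}}

```text
time: 14.18
tool_pos: [0.4611, 0.0186, 0.1458]
ee_rot: [-3.141, -0.0, -3.14]
wrist_force: [-0.2, 0.2, -1.3]
width: 0.0356
finger_force: 30.0
```

Request:
{"api": "carry_out", "payload": {"steps": [[[0,0,0],0,1],[[0,0,0],0,1],[[0,0,0],0,1]]}}

```text
time: 14.55
tool_pos: [0.4614, 0.0173, 0.1459]
ee_rot: [-3.142, -0.0, 3.141]
wrist_force: [0.9, -0.6, -0.8]
width: 0.0359
finger_force: 30.0
```

Run:
```python
from h import *
o=robot.get_obs(); print(o['tool_pos'],o['ee_rot'],o['wrist_force'],o['width'])
for n,f,b in(('scene','s3.png',(130,300,230,450)),('side','d3.png',(80,240,260,460))):
    s=snap(n); a,c,d,e=b; cv2.imwrite('pics/'+f,cv2.resize(s['image'][a:c,d:e,::-1],None,fx=3,fy=3))
    X=cloud(s); off={'scene':(-.0025,-.003),'side':(.0018,.0035)}[n]; p=(.4613+off[0],.0183+off[1])
    for l,h in((.068,.082),(.085,.095),(.17,.185),(.185,.2)):
        Q=near(X,p,.04,l,h); print(n,l,h,len(Q), (fit(Q)[0]-np.array(off),fit(Q)[1],Q.min(0)) if len(Q)>6 else '')
    Q=near(X,p,.04,.006,.026); print('block',fit(Q)[0]-np.array(off))
```

```text
[0.46140809 0.01732172 0.14594534] [-3.14151738e+00 -5.13186753e-05  3.14070519e+00] [ 0.868637   -0.6051405  -0.83744754] 0.03591903867894542
scene 0.068 0.082 6 
scene 0.085 0.095 17 (array([0.4611, 0.0177]), np.float64(0.0113), array([0.44673011, 0.00204905, 0.08531183]))
scene 0.17 0.185 87 (array([0.4744, 0.0177]), np.float64(0.0299), array([ 0.44085037, -0.01774955,  0.17002048]))
scene 0.185 0.2 125 (array([0.4638, 0.0147]), np.float64(0.0199), array([ 0.44246463, -0.01684992,  0.18505426]))
block [0.4599 0.0177]
side 0.068 0.082 4 
side 0.085 0.095 20 (array([0.4618, 0.0179]), np.float64(0.0099), array([0.4523191 , 0.01904448, 0.08546274]))
side 0.17 0.185 61 (array([0.4606, 0.0291]), np.float64(0.0153), array([0.44586277, 0.02068025, 0.17062905]))
side 0.185 0.2 56 (array([0.4613, 0.0296]), np.float64(0.0152), array([0.44670143, 0.02119758, 0.18516661]))
block [0.4614 0.02  ]
```

View pics/s3.png

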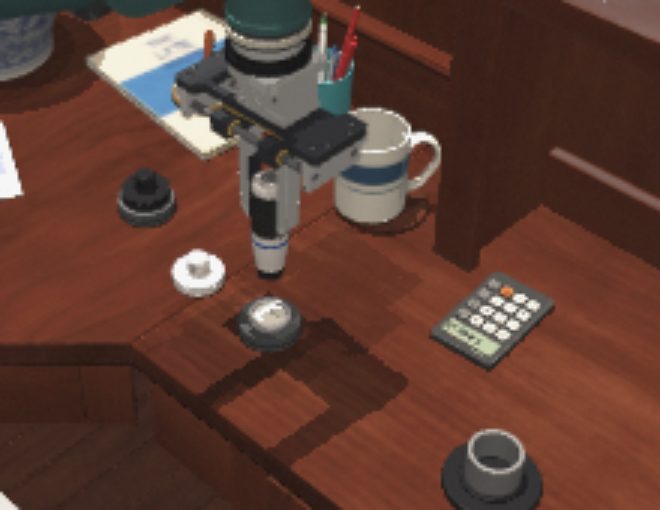

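View pics/d3.png

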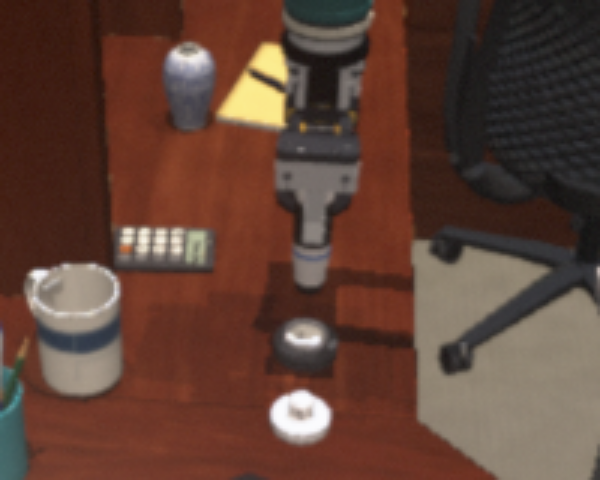

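In both views the meter hangs upright over the exposed tile (nose at (270,272) in the scene crop, tile at (268,315)), and the stand is empty and upright. I lower it to just above the tile.

Request:
{"api": "carry_out", "payload": {"steps": [[[0,0.001,0.006],0,1],[[0,0.001,0.018],0,1],[[0,0.001,0.032],0,1],[[0,0.001,0.044],0,1],[[0,0.001,0.052],0,1],[[0,0.001,0.056],0,1],[[0,0.001,0.057],0,1],[[0,0.001,0.057],0,1],[[0,0.001,0.057],0,1]]}}

```text
time: 15.78
tool_pos: [0.4617, 0.019, 0.0895]
ee_rot: [-3.142, 0.001, -3.141]
wrist_force: [-0.1, 0.2, -0.9]
width: 0.0357
finger_force: 30.0
```

Request:
{"api": "carry_out", "payload": {"steps": [[[0,0,0.0015],0,1],[[0,0,0.003],0,1],[[0,0,0.0045],0,1],[[0,0,0.006],0,1],[[0,0,0.006],0,1],[[0,0,0.006],0,1]]}}

```text
time: 16.52
tool_pos: [0.4615, 0.0191, 0.0832]
ee_rot: [3.142, 0.0, -3.141]
wrist_force: [0.2, -0.2, 2.0]
width: 0.0359
finger_force: 30.0
```

Run:
```python
from h import *
for i in range(5):
    snap('wrist'); o=robot.get_obs(); print(o['tool_pos'],o['wrist_force'])
```

```text
[0.4614839  0.01904375 0.08320712] [-0.21770508 -0.17672016  1.47983701]
[0.46146286 0.0190596  0.08317312] [ 0.32775844 -0.67336652  1.93902042]
[0.46145838 0.0190474  0.08315805] [0.86571356 0.36727301 1.90757154]
[0.46146522 0.01905232 0.08311317] [-1.43793961  0.30465482  1.60698693]
[0.46145625 0.01905275 0.08310983] [-1.48822575  0.58737695  1.97409879]
```

Request:
{"api": "carry_out", "payload": {"steps": [[[0,0,0.001],0,1],[[0,0,0.002],0,1],[[0,0,0.0025],0,1],[[0,0,0.0025],0,1],[[0,0,0.0025],0,1],[[0,0,0.0025],0,1]]}}

```text
time: 17.52
tool_pos: [0.4614, 0.0191, 0.0806]
ee_rot: [3.141, 0.0, -3.141]
wrist_force: [-1.5, 0.6, 3.1]
width: 0.0358
finger_force: 30.0
```

Run:
```python
from h import *
F=[]
for i in range(12):
    s=snap('scene' if i==0 else 'wrist'); 
    if i==0: cv2.imwrite('pics/s4.png',cv2.resize(s['image'][150:300,240:420,::-1],None,fx=4,fy=4))
    o=robot.get_obs(); F.append(o['wrist_force'])
print(np.mean(F,0),o['tool_pos'],o['ee_rot'])
```

```text
[-0.37289012  0.29297627  3.15420854] [0.46140221 0.01906757 0.08050084] [ 3.14146647e+00  1.75249608e-04 -3.14120090e+00]
```

View pics/s4.png

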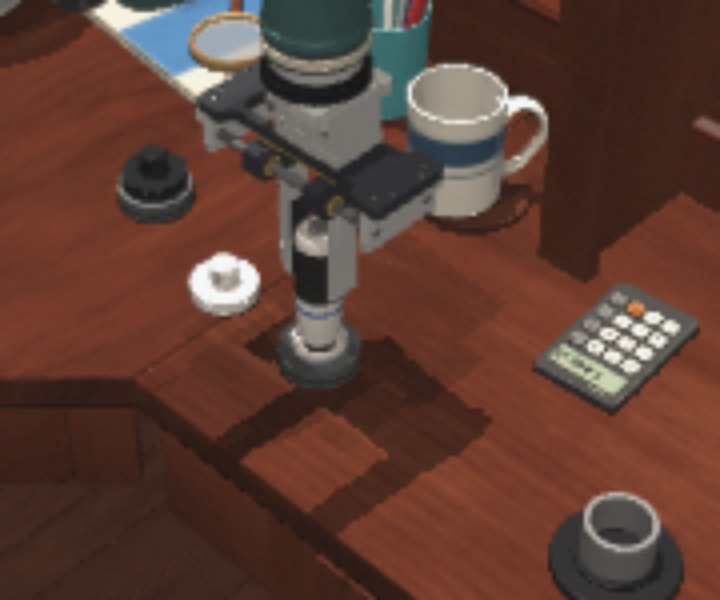

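The meter stands upright with its nose inside the ring at (320,345). The reading of 3.15 N plus about 1.1 N of meter weight gives roughly 4.2 N, or about 5.4 mm of collar travel. I'm handing the job in.

```bash
python3 -c "
from bench import robot
print(robot.close_job())"
```

```text
the job is handed in; nothing more can be done
None
```

The job is handed in: the white cap is on the bare counter, and the arm is still gripping the meter upright on the white tile, pressing with about 4.2 N (collar about 5.4 of 10 mm in, worked out from the wrist force, not measured directly).

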